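# Hang the fork gauge on the index carriage and lock it over the crankshaft

### The arm

A 6-joint arm with a two-finger parallel gripper is mounted at the origin on the work surface. World frame = base frame: x ahead of the robot, y to its left, z up, the work surface at z = 0. Lengths are in mm, angles in rad, forces in N, time in s.
With the tool pointing down it reaches from about 400 to 925 mm from the base axis. Payload 12.5 kg.
Tool frame: the origin (TCP) lies at the very end of the fingers, on their centre line; the grasp point (between the pads) lies 19 mm behind it (env.grip_point_offset is the distance from the TCP to the grasp point, in mm); z points along the fingers, y is the line along which they close (so a half turn about z gives the same grasp; the last joint's range is limited). The gripper opens to 95 mm and grips with 3 to 60 N. Pads are 20 mm wide; open, the fingers measure 119 mm over their backs; the gripper's body (75 mm by 180 mm) begins 59 mm behind the grasp point.
Start: joints at [1.039, 0.491, 1.559, -0, 1.092, -0.106], TCP at [258.142, 569.218, 214.661] pointing down, gripper open.
Joint ranges: [-3.1, 3.1], [-0.84, 2.19], [0.05, 2.79], [-1.13, 4.28], [0.06, 2.93], [-2.69, 2.69]. Speed limits (rad/s): [2.22, 2.22, 2.79, 3.14, 3.14, 3.14].

### API

Orientations are given as a 3x3 rotation matrix whose columns are the frame's x, y, z axes.
In Python, from workcell import env, job, get_image gives the robot as it stands (env), with the cameras as plain functions and the job (job).
- The arm moves only by the tool inch_along, called as a command line: name --argument value ..., lists and objects as JSON in quotes. Schema: {"type":"object","properties":{"plan":{"type":"string"},"aperture":{"type":"number"},"grip_force":{"type":"number"},"only":{"type":"string"},"quiet":{"type":"boolean"},"lines":{"type":"string"}},"required":["plan"],"additionalProperties":false}. plan is a string of 1 to 5 rows, parted by a bar, with the numbers parted by commas; each row has 6 numbers: dx, dy, dz in shares of the most that a row can go, 1 being 62.5 mm, then a rotation vector rx, ry, rz in fractions of the full range, 1 being 90 degrees; each row shifts and turns the commanded pose from where the row before left it, along the tool's axes as they then stand; what a row does not reach is not made up. A row lasts 1/8 s, in which the tool goes at most 62.5 mm and 0.188 rad, less where a joint would pass 70% of its speed; a pose out of reach is approached as far as the arm can. aperture is the opening from 0.0 (shut) to 1.0 (fully open), set as the call begins (left out keeps the last). The fingers move at their own pace and stop on an object; grip_force is the grip in N (left out, the last holds). Time passes only in rows, so rows that do not move let the fingers close. The tool returns the time, the measured TCP pose, the force, the opening and the grip force at its end. only (a regular expression) keeps the lines of the reply that match it, lines (a string "A,B") keeps lines A to B, and quiet returns only ok. A shift or turn number past 1, either way, is cut back to 1. Input that does not fit is refused with a message, and nothing moves.
- env.get_obs(): the state, without advancing time (a new reading comes with each control period).
- get_image(name): name is "scene" or "top" or "wrist"; returns a dict with "img" (400x640x3 uint8, red, green, blue), "fx", "fy", "cx", "cy" (pixels), "xyz" and "rotation" of the camera in the world; the wrist camera has in their place "hand_eye" (4x4, takes a point from camera to tool coordinates, whose origin is the TCP and whose axes are the flange's). Camera axes: x right, y down, z forward; pixel columns grow to the right and rows downward; lengths in mm; the calibration is good to about 2 mm. A picture is of the moment at which its call begins: read the wrist's pose just before it. There is no depth.
- job.close_job(): hands the job in; it is judged then, once.
The state is a dict: "time": time; "qpos": joint angles; "joint_velocities": joint speeds; "joint_efforts": joint torques, N m; "ee_pos": TCP position; "ee_rot": TCP orientation; "wrist_force": force on the tool from outside, world axes, zero at the start; "ft_torque": the same for the moment, N m; "gripper_width": opening from 0.0 (shut) to 1.0 (fully open); "grip_force": force on a finger pad.
Only numpy, scipy, OpenCV 4.12 (cv2) and the standard library are available. Lean on these libraries where they do the work, as an engineer would, in place of code of your own. Each camera call takes 0.05 s, during which the arm holds its last target. There are 200 camera calls.

### The job

Lift the blue fork gauge out of its wooden rest and hang it by its orange handle on the twin hook of the rail carriage, letting go of it there. Then pull up the carriage's red lock knob, slide the carriage to the next hole on the side where the crankshaft lies in its V-blocks, so that the gauge hangs over the shaft, and let the pin drop fully home in that hole. Finish still gripping the knob with the pin held down in the hole, the gauge hanging freely on the hook; leave the other things on the bench standing where they are.

Things in the scene. Friction and masses are not known exactly. Their poses are not given: they have to be found in the camera images.
- gauge: Blue fork gauge, 0.3 to 0.54 kg, open downward: 96 wide (its y), 18 thick (its x), 137 high; white dial on its -x face stands out 10. Origin: centre under its two jaws; z up. Jaws 20 wide, blue back at z = 50 to 74, stirrup handle above. Starts upright in the rest, jaws 27 deep in the pocket with 4 play each way in x and 6 in y; lifts straight up.
- gauge_handle (a point): Centre of the gauge's orange handle bar, 130 above the feet: round, diameter 14, 88 long along the gauge's y, with a steel leg (diameter 8) at each end. The window under the bar is 49 high (down to the blue back) and about 86 wide. Grip the bar across, fingers closing along the gauge's x.
- gauge_rest: Fixed wooden rest, foot 70 x 140 x 8, with an open pocket 36 x 118 outside, walls up to 40 above the bench. Origin: centre of its underside; y along the pocket. It stands left or right of the rail, changing places with master.
- rail: Fixed index rail: square steel tube 36 x 36 along its own y, top face at height 205, on two green posts (50 x 30, 211 high, feet 100 x 50) at y = +-205. Black 13 mm holes in the top face on the centre line at y = -140, -70, 0, 70, 140. Origin: on the bench under the tube's middle. Its -x side faces the robot.
- carriage_slide (a joint): Carriage position along the rail's +y (m). It starts in the middle hole, 0; the next hole is at +0.070 or -0.070; stops at +-0.150. Locked with about 1.5 mm of play while the pin is in a hole; with the pin out it slides with about 2 N of friction and stays where it is left.
- carriage: Aluminium sleeve that rides on the tube, 46 x 46, 64 long along the rail, with the twin hook in front and, on its top (height 210), the dark plunger housing of diameter 22, 14 high, with the red knob above. Origin: centre of the sleeve, 187 above the bench; axes as the rail.
- hook_seat (a point): Where the bar's centre lies when hung against the hook tips: height 206, 99 in front (-x) of the knob axis; axes as the rail. Two prongs (diameter 8) at y = +-30, 52 clear between, run out from the sleeve (x = +70) to upturned tips (x = -20, tops 15 higher than this point). Come from in front, bar above the tips, prongs through the window, go in along +x, lower. Anywhere behind the tips will do.
- pin_lift (a joint): Lift of the spring plunger (m): 0 = pin fully home, 10 mm deep in the hole; the pin is clear of the tube's top face above 0.010; stop at 0.014. The spring pulls down with about 8 N at 0 and 13 N at 0.014. Let go between holes, the pin rides on the tube and drops into the next hole it meets.
- knob_top (a point): Centre of the top of the red lock knob of the plunger, at height 255 with the pin home, straight above the sleeve's centre: an upright cylinder of diameter 29 and 27 high (underside at height 228, 4 above the housing, 18 above the sleeve). Gripped from above it lifts the pin and carries the carriage along. Axes as the rail.
- plunger: The spring plunger itself, red knob and steel pin of diameter 10. Origin: on its axis, at the tube's top face (height 205) with the pin home; axes as the rail.
- crank_mid (a point): Middle of the steel crankshaft's axis, 53 above the bench; the shaft lies along the rail's x, 300 long, under the rail, either 70 to the rail's +y or 70 to its -y. Journals of diameter 30, webs of diameter 64. It is fixed with its blue V-blocks. This tells to which side the carriage goes.
- crank_station: The steel base plate (300 x 52 x 10) with two blue V-blocks and the crankshaft on it; highest point 85 above the bench. Origin: centre of its underside, in line with the hole 70 to one side of the middle one.
- empty_station: The same base plate with two blue V-blocks, up to 58 high, without a shaft, on the other side of the middle hole. Origin: centre of its underside.
- master: Setting master, loose, 0.45 kg: dark round foot of diameter 64, with a bright steel disc of diameter 30 on a stem, 76 high. Origin: centre of its underside. Leave it alone.
- dial_stand: Dial indicator on a column on a dark block 75 x 60 x 40, loose, 190 high. Origin: centre of its underside. To one side of the rail. Leave it alone.
- oil_bottle: Yellow oil bottle, diameter 54, 130 high, loose. Origin: centre of its underside. To one side of the rail. Leave it alone.

How it is judged:
By the outcome, as a careful person would: the job done as asked, in the order asked, and still so for the second after the job is handed in, while the arm keeps its last pose, push and grip.
It also fails if it takes over 58 s, if anything falls off the work surface, if the arm or the gripper's body presses on something with over 40 N, if the wrist force passes 120 N, or if a joint passes its speed limit or range.

## Working session

There is one attempt and no reset: what is moved stays moved. The work goes in short steps, Python scripts to look and compute and a tool call to move; the robot and the scene stay as the last step left them, time stands still between calls to the robot, and variables do not carry over. Pictures are saved under pics/ and viewed, at most 10 in all, crops included, and the job is handed in when it is done.

```bash
ls; mkdir -p pics; python3 - <<'E'
from workcell import env, job, get_image
import cv2,numpy as np,pickle
for n in("scene","top"):
    d=get_image(n); cv2.imwrite(f"pics/{n}0.png",d["img"][:,:,::-1]); pickle.dump(d,open(f"{n}0.pkl","wb"))
    print(n,d["fx"],d["fy"],d["cx"],d["cy"],np.round(d["xyz"],1),np.round(d["rotation"],3).tolist())
o=env.get_obs();print(o["time"],np.round(o["ee_rot"],3).tolist(),o["ee_pos"],o["gripper_width"])
E
```

```text
pics
workcell.py
scene 442.65577619017625 442.65577619017625 318.1902663338974 196.48258496358832 [ 985.7 -754.4 1122.4] [[0.855, 0.381, -0.353], [0.519, -0.633, 0.575], [-0.004, -0.674, -0.738]]
top 479.981602487266 479.981602487266 307.10517888551686 194.18332307157218 [ 395.3    4.  1494.4] [[0.001, -0.994, 0.113], [-1.0, -0.002, -0.008], [0.009, -0.113, -0.994]]
0.1 [[-0.911, 0.413, -0.001], [0.413, 0.911, -0.001], [0.0, -0.001, -1.0]] [258.03162827 568.98809341 214.1240762 ] 0.9965501529483374
```

View pics/scene0.png

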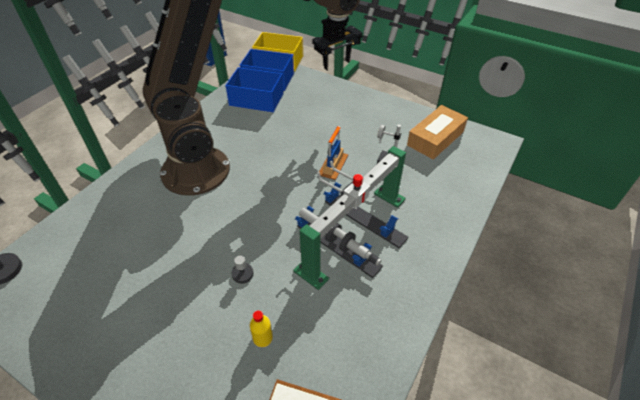

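View pics/top0.png

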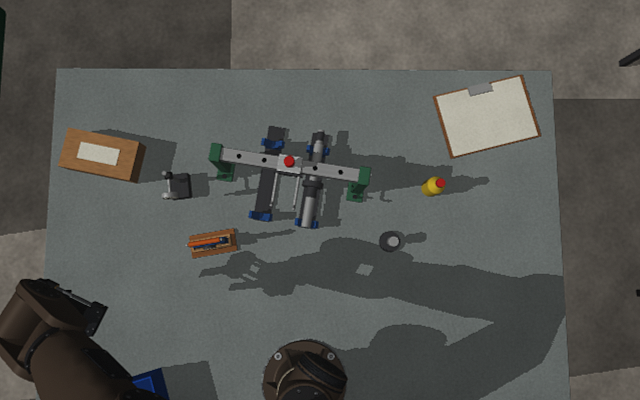

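The pictures show the gauge in its rest at top (212,242) and scene (333,150). The red knob is at top (289,161) and scene (357,181). The crankshaft is on the robot's right (-y) side of the middle hole. Next I'll enlarge both to measure.

```bash
cat > h.py <<'E'
import numpy as np,pickle,cv2
from scipy.optimize import least_squares
def ray(d,u,v):
    r=np.array(d["rotation"])@np.array([(u-d["cx"])/d["fx"],(v-d["cy"])/d["fy"],1.]);return np.array(d["xyz"],float),r/np.linalg.norm(r)
def tri(obs): # [(d,u,v)...]
    A=np.zeros((3,3));b=np.zeros(3);R=[ray(*o) for o in obs]
    for c,r in R: P=np.eye(3)-np.outer(r,r);A+=P;b+=P@c
    p=np.linalg.solve(A,b);return p,[round(float(np.linalg.norm((np.eye(3)-np.outer(r,r))@(p-c))),1) for c,r in R]
def onz(d,u,v,z):
    c,r=ray(d,u,v);return c+r*(z-c[2])/r[2]
def proj(d,p):
    q=np.array(d["rotation"]).T@(np.asarray(p,float)-d["xyz"]);return np.array([d["cx"]+d["fx"]*q[0]/q[2],d["cy"]+d["fy"]*q[1]/q[2]])
E
python3 - <<'E'
from h import *
S,T=[pickle.load(open(n+"0.pkl","rb")) for n in("scene","top")]
s=S["img"][115:295,285:415,::-1];t=T["img"][120:265,175:380,::-1]
s=cv2.resize(s,None,fx=3,fy=3,interpolation=2);cv2.imwrite("pics/s1.png",s)
t=cv2.resize(t,None,fx=3.9,fy=3.9,interpolation=2);cv2.imwrite("pics/t1.png",t[:600,:800])
for n,d in(("s",S),("t",T)):
    hsv=cv2.cvtColor(d["img"],cv2.COLOR_RGB2HSV)
    for nm,m in(("red",((hsv[...,0]<4)|(hsv[...,0]>176))&(hsv[...,1]>190)&(hsv[...,2]>90)),("or",(hsv[...,0]>=5)&(hsv[...,0]<14)&(hsv[...,1]>200)&(hsv[...,2]>110))):
        k,l,st,c=cv2.connectedComponentsWithStats(m.astype(np.uint8))
        for i in range(1,k):
            if st[i,4]>8: print(n,nm,st[i],c[i].round(1))
E
```

```text
s red [353 175   9  12  81] [357.2 180.1]
s red [254 311   8  10  70] [257.6 315.7]
s or [330 127   9  15  24] [334.2 134.3]
t red [284 156  10  10  75] [288.5 160.7]
t red [436 179   9   8  59] [440.  182.4]
t or [189 238  30   8 114] [203.7 241.6]
```

View pics/s1.png

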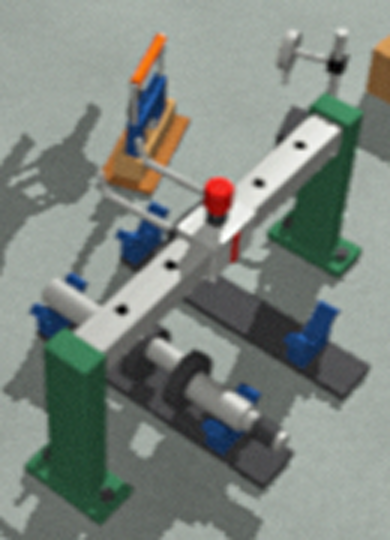

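View pics/t1.png

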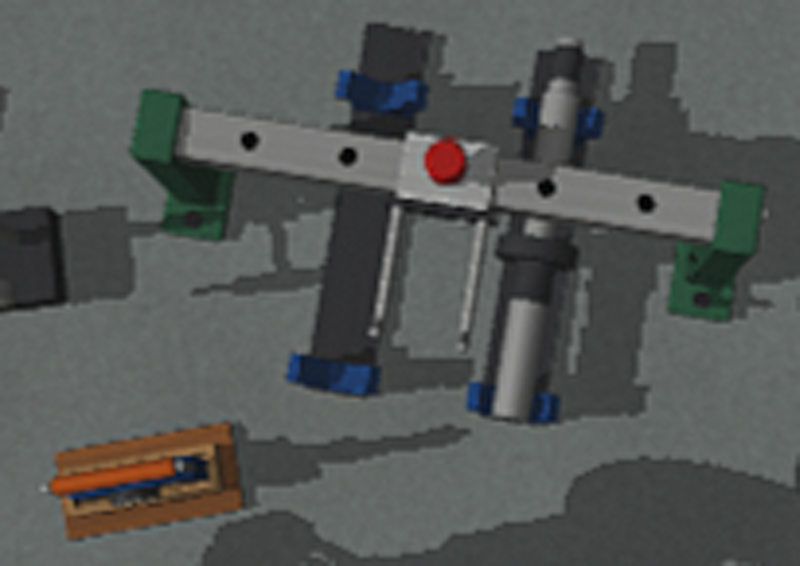

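The crops show five things:
- **Handle bar:** top crop (52,487)-(175,466), scene crop (137,80)-(163,40).
- **Holes:** top (250,141), (347,156), (546,188), (646,204). Scene (300,145), (258,183), (171,265), (121,310).
- **Prong tips:** top (374,331), (463,346).
- **Crankshaft:** on the rail's -y side.
- **White dial:** on the robot side of the gauge, since it is not visible from behind.

```bash
python3 - <<'E'
from h import *
S,T=[pickle.load(open(n+"0.pkl","rb")) for n in("scene","top")]
s=lambda u,v:(S,285+u/3-.33,115+v/3-.33); t=lambda u,v:(T,175+u/3.9-.37,120+v/3.9-.37)
pr=lambda n,a:print(n,a[0].round(1),a[1])
pr("knobbody",tri([(S,357.2,180.1),(T,288.5,160.7)]))
H=[]
for a,b in(((300,145),(250,141)),((258,183),(347,156)),((171,265),(546,188)),((121,310),(646,204))):
    p=tri([s(*a),t(*b)]);pr("hole",p);print(onz(*t(*b),205).round(1),onz(*s(*a),205).round(1))
pr("tipL",tri([s(103,178),t(374,331)]));pr("tipR",tri([s(140,152),t(463,346)]))
pr("tipL'",tri([s(140,148),t(374,331)]));pr("tipR'",tri([s(103,180),t(463,346)]))
pr("barL",tri([s(163,40),t(52,487)]));pr("barR",tri([s(137,80),t(175,466)]))
print(onz(*t(52,487),130),onz(*t(175,466),130))
# rest foot corners z=8 in top
for c in((232,424),(243,508),(70,538),(55,455)):print("rest",onz(*t(*c),8).round(1))
E
```

```text
knobbody [625.8  42.2 240.3] [1.1, 1.1]
hole [647.  179.9 204.5] [0.5, 0.5]
[646.5 179.6 205. ] [647.6 179.8 205. ]
hole [635.7 111.5 203.6] [0.6, 0.6]
[636.  111.7 205. ] [635.8 109.7 205. ]
hole [614.4 -27.  203.8] [0.6, 0.6]
[613.8 -27.3 205. ] [615.4 -27.6 205. ]
hole [602.9 -97.1 204. ] [0.1, 0.1]
[602.7 -97.  205. ] [603.3 -97.7 205. ]
tipL [499.9  81.1 171.6] [20.8, 20.8]
tipR [517.5  41.  242.2] [21.0, 21.0]
tipL' [513.1  91.5 206.9] [0.0, 0.0]
tipR' [504.3  31.1 208.4] [1.8, 1.8]
barL [407.3 327.4 137.4] [1.2, 1.2]
barR [423.  237.9 148.6] [2.1, 2.1]
[406.42708062 328.43126253 130.        ] [421.68482843 239.91477509 130.        ]
rest [457.2 216.7   8. ]
rest [391.2 206.8   8. ]
rest [367.6 342.2   8. ]
rest [432.6 355.8   8. ]
```

```bash
cat > plan.py <<'E'
import sys,numpy as np
from workcell import env, job, get_image
from scipy.spatial.transform import Rotation as R
# plan.py x y z yaw_of_tool_y(rad) nrows ; tool down
def plan(p,yaw,n):
    o=env.get_obs();Rc=np.array(o["ee_rot"]);c,s=np.cos(yaw),np.sin(yaw)
    y=np.array([c,s,0]);y=y if y@Rc[:,1]>0 else -y;z=np.array([0,0,-1.]);Rt=np.column_stack([np.cross(y,z),y,z])
    rv=R.from_matrix(Rc.T@Rt).as_rotvec();d=(np.array(p)-o["ee_pos"])/n
    for i in range(n):
        print((Rc@R.from_rotvec(rv*i/n).as_matrix()).T@d.round(2),(rv/n).round(4))
    print("dist",np.linalg.norm(d*n),"pos",np.round(o["ee_pos"],1),"F",np.round(o["wrist_force"],1),"t",o["time"])
if __name__=="__main__":
    np.set_printoptions(precision=1,suppress=True);a=list(map(float,sys.argv[1:]));plan(a[:3],a[3],int(a[4]))
E
python3 plan.py 415 283 235 0.171 6
```

```text
[-43.5 -32.6  -3.5] [-0.   0.   0.2]
[-48.2 -25.1  -3.5] [-0.   0.   0.2]
[-51.6 -17.   -3.5] [-0.   0.   0.2]
[-53.7  -8.4  -3.5] [-0.   0.   0.2]
[-54.4   0.3  -3.5] [-0.   0.   0.2]
[-53.6   9.1  -3.5] [-0.   0.   0.2]
dist 326.9006936203925 pos [258.  569.  214.1] F [ 0.4 -0.4  1.1] t 0.1
```

The rows are not in the units I measure in: shifts go in shares of 62.5 mm and turns go in shares of 90 degrees. I convert before sending: -54.4 mm is -0.8704, -53.7 mm is -0.8592, 0.162 rad / 1.5708 = 0.1031.

```bash
sed -i 's/precision=1/precision=3/' plan.py
```

inch_along --plan "-0.696,-0.5216,-0.056,0,0,0.1031 | -0.7712,-0.4016,-0.056,0,0,0.1031 | -0.8256,-0.272,-0.056,0,0,0.1031 | -0.8592,-0.1344,-0.056,0,0,0.1031 | -0.8704,0.0048,-0.056,0,0,0.1031" --aperture 1.0

```text
time: 0.72
ee_pos: [389.6, 329.5, 232.1]
ee_rot: [[-0.324, 0.946, -0.0], [0.946, 0.324, -0.0], [-0.0, -0.0, -1.0]]
wrist_force: [0.0, 0.6, 1.1]
gripper_width: 1.004
grip_force: 0.0
```

inch_along --plan "-0.8576,0.1456,-0.056,0,0,0.1031 | 0,0,0,0,0,0 | 0,0,0,0,0,0"

```text
time: 1.1
ee_pos: [415.1, 283.6, 235.5]
ee_rot: [[-0.173, 0.985, -0.0], [0.985, 0.173, 0.0], [0.0, -0.0, -1.0]]
wrist_force: [0.2, 0.6, -0.2]
gripper_width: 0.995
grip_force: 0.0
```

```bash
python3 - <<'E'
from h import *
from workcell import env, job, get_image
o=env.get_obs();d=get_image("wrist");Tw=np.eye(4);Tw[:3,:3]=o["ee_rot"];Tw[:3,3]=o["ee_pos"];M=Tw@np.array(d["hand_eye"])
d["xyz"]=M[:3,3];d["rotation"]=M[:3,:3];pickle.dump(d,open("w1.pkl","wb"));print(M.round(2),o["ee_pos"],o["ee_rot"])
im=d["img"][:,:,::-1].copy()
for p in((415.2,282.7,143),):
    print(proj(d,p))
cv2.imwrite("pics/w1.png",im)
E
```

```text
[[ 9.9000e-01  1.7000e-01  5.0000e-02  4.0121e+02]
 [ 1.7000e-01 -9.5000e-01 -2.8000e-01  3.6033e+02]
 [ 0.0000e+00  2.8000e-01 -9.6000e-01  4.0655e+02]
 [ 0.0000e+00  0.0000e+00  0.0000e+00  1.0000e+00]] [415.14143728 283.59765372 235.49139918] [[-1.72765012e-01  9.84962999e-01 -3.76106369e-04]
 [ 9.84963050e-01  1.72765074e-01  1.40852783e-04]
 [ 2.03712825e-04 -3.46116444e-04 -9.99999919e-01]]
[318.43672413 203.44933064]
```

View pics/w1.png

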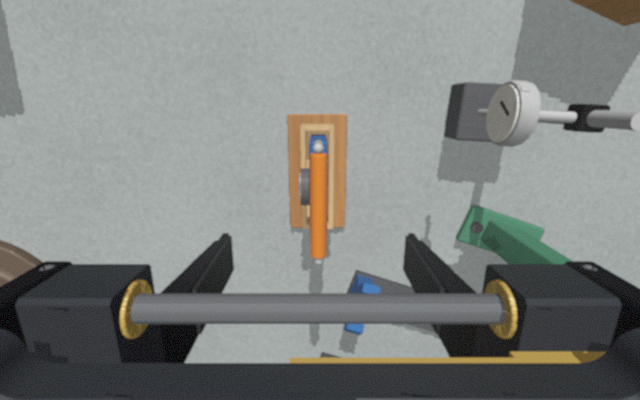

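The wrist view shows the bar from (318.5,151) to (319.5,259), so its middle is at (319,204). The triangulated point projects to (318.4,203.4), which agrees within a pixel, and the height of about 143 is consistent. The dial is on the robot side. Descending to grip.

To row units: 40 mm is 0.64, 27 mm is 0.432.

inch_along --plan "0,0,0.64,0,0,0 | 0,0,0.64,0,0,0 | 0,0,0.432,0,0,0 | 0,0,0,0,0,0 | 0,0,0,0,0,0"

```text
time: 1.78
ee_pos: [415.4, 284.3, 129.5]
ee_rot: [[-0.174, 0.985, 0.001], [0.985, 0.174, 0.001], [0.0, 0.001, -1.0]]
wrist_force: [0.3, 0.2, -0.4]
gripper_width: 1.003
grip_force: 0.0
```

inch_along --plan "0,0,0,0,0,0 | 0,0,0,0,0,0 | 0,0,0,0,0,0 | 0,0,0,0,0,0 | 0,0,0,0,0,0" --aperture 0 --grip_force 35

```text
time: 2.4
ee_pos: [415.3, 283.4, 128.7]
ee_rot: [[-0.172, 0.985, 0.0], [0.985, 0.172, 0.0], [0.0, 0.0, -1.0]]
wrist_force: [0.4, -0.9, 0.8]
gripper_width: 0.534
grip_force: 0.0
```

inch_along --plan "0,0,0,0,0,0 | 0,0,0,0,0,0 | 0,0,0,0,0,0 | 0,0,0,0,0,0 | 0,0,0,0,0,0"

```text
time: 3.02
ee_pos: [415.3, 283.5, 128.6]
ee_rot: [[-0.172, 0.985, 0.0], [0.985, 0.172, 0.0], [0.0, 0.0, -1.0]]
wrist_force: [-0.0, 0.4, -0.1]
gripper_width: 0.139
grip_force: 35.0
```

inch_along --plan "0,0,0,0,0,0 | 0,0,0,0,0,0 | 0,0,0,0,0,0"

```text
time: 3.4
ee_pos: [415.3, 283.5, 128.6]
ee_rot: [[-0.172, 0.985, 0.0], [0.985, 0.172, 0.0], [0.0, 0.0, -1.0]]
wrist_force: [0.1, 0.3, -1.0]
gripper_width: 0.138
grip_force: 35.0
```

Gripped, with the opening matching a bar of about 14 mm. Lifting straight up.

To row units: -30 mm is -0.48, -20 mm is -0.32.

inch_along --plan "0,0,-0.16,0,0,0 | 0,0,-0.32,0,0,0 | 0,0,-0.48,0,0,0 | 0,0,-0.48,0,0,0 | 0,0,-0.224,0,0,0"

```text
time: 4.03
ee_pos: [415.4, 283.5, 234.2]
ee_rot: [[-0.172, 0.985, 0.002], [0.985, 0.172, 0.001], [0.001, 0.002, -1.0]]
wrist_force: [0.7, 0.9, -5.2]
gripper_width: 0.136
grip_force: 35.0
```

inch_along --plan "0,0,0,0,0,0 | 0,0,0,0,0,0"

```text
time: 4.28
ee_pos: [414.9, 283.2, 231.6]
ee_rot: [[-0.172, 0.985, -0.002], [0.985, 0.172, -0.001], [-0.0, -0.002, -1.0]]
wrist_force: [0.0, 0.3, -4.2]
gripper_width: 0.138
grip_force: 35.0
```

```bash
python3 plan.py 467.5 66.7 232 -0.158 8
```

```text
[-27.789   1.825  -0.041] [-0.     0.     0.041]
[-27.689   2.972  -0.043] [-0.     0.     0.041]
[-27.543   4.115  -0.044] [-0.     0.     0.041]
[-27.349   5.251  -0.046] [-0.     0.     0.041]
[-27.108   6.377  -0.047] [-0.     0.     0.041]
[-26.822   7.493  -0.048] [-0.     0.     0.041]
[-26.489   8.596  -0.049] [-0.     0.     0.041]
[-26.11    9.684  -0.05 ] [-0.     0.     0.041]
dist 222.80278204945162 pos [414.9 283.2 231.6] F [ 0.   0.3 -4.2] t 4.275
```

To row units: -34 mm is -0.544, -20 mm is -0.32, 0.05 rad / 1.5708 = 0.0318.

inch_along --plan "-0.32,0.024,0,0,0,0.0197 | -0.544,0.0528,0,0,0,0.0318 | -0.544,0.08,0,0,0,0.0318 | -0.544,0.104,0,0,0,0.0318 | -0.544,0.128,0,0,0,0.0318"

```text
time: 4.9
ee_pos: [451.9, 128.5, 231.6]
ee_rot: [[0.06, 0.998, -0.002], [0.998, -0.06, -0.0], [-0.0, -0.002, -1.0]]
wrist_force: [0.5, -0.4, -4.3]
gripper_width: 0.136
grip_force: 35.0
```

inch_along --plan "-0.544,0.16,0,0,0,0.0318 | -0.416,0.1536,0,0,0,0.0299 | 0,0,0,0,0,0 | 0,0,0,0,0,0 | 0,0,0,0,0,0"

```text
time: 5.52
ee_pos: [466.5, 68.9, 232.3]
ee_rot: [[0.153, 0.988, -0.001], [0.988, -0.153, 0.0], [0.0, -0.001, -1.0]]
wrist_force: [-0.4, 0.5, -4.5]
gripper_width: 0.138
grip_force: 35.0
```

```bash
python3 - <<'E'
from h import *
from workcell import env, job, get_image
o=env.get_obs();d=get_image("wrist");Tw=np.eye(4);Tw[:3,:3]=o["ee_rot"];Tw[:3,3]=o["ee_pos"];M=Tw@np.array(d["hand_eye"])
d["xyz"]=M[:3,3];d["rotation"]=M[:3,:3];pickle.dump(d,open("w2.pkl","wb"))
s=get_image("scene");a=cv2.resize(s["img"][115:295,285:415],None,fx=2.22,fy=2.22,interpolation=2)
t=np.zeros((400,640+290,3),np.uint8);t[:,:640]=d["img"];t[:a.shape[0],640:640+a.shape[1]]=a
t=cv2.resize(t,None,fx=.86,fy=.86,interpolation=3)
cv2.imwrite("pics/w2.png",t[:,:,::-1])
for p in((508.7,91.5,214),(503,31.1,214)):print(proj(d,p))
print(proj(d,(625.5,42,255)))
E
python3 plan.py 467.5 66.7 232 -0.158 1
```

```text
[383.26429872 191.0440635 ]
[383.80582621 283.17969632]
[644.54102403 272.53084169]
[-1.983  1.178  0.5  ] [-0.    -0.     0.004]
dist 2.360159523138156 pos [466.6  68.8 232.5] F [-0.7 -0.6 -4.8] t 5.625
```

View pics/w2.png

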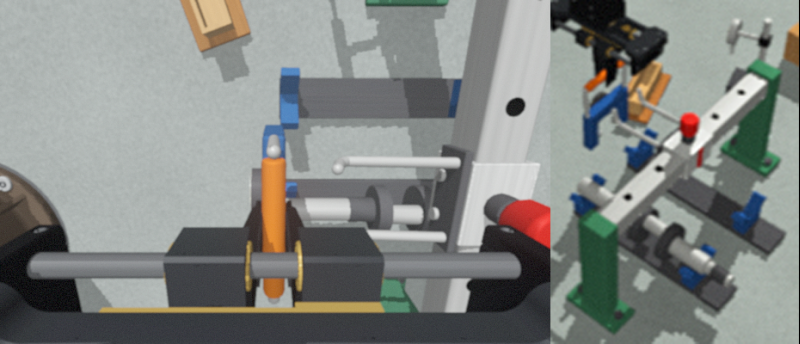

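The wrist part of the picture shows the left prong tip at about (338,168), with the prong line at row 163. The bar's far end is at (274,147-155) and its lower end at (274,297). Checking lateral alignment numerically.

```bash
python3 - <<'E'
from h import *
d=pickle.load(open("w2.pkl","rb"));k=.86;np.set_printoptions(precision=1,suppress=True)
x=np.array([np.cos(.158),-np.sin(.158)]);y=np.array([np.sin(.158),np.cos(.158)]);c=np.array([527.2,57.3])
def rf(u,v,z):
    p=onz(d,u/k,v/k,z);return p, (p[:2]-c)@x,(p[:2]-c)@y
for n,u,v,z in(("tip",339,167,219),("prongfar",450,162,206),("prongnear tip",339,168,208),("knobtopleft",497,205,245),("bar top end",274,157,246),("bar low end",274,295,246),("rprong",400,237,206),("rprong",440,237,206),("hole0",514,106,205)):print(n,*rf(u,v,z))
print(d["fx"])
E
```

```text
tip [513.9  90.1 219. ] -18.312162049833937 30.322130279568665
prongfar [594.4  77.7 206. ] 63.13399547525737 30.766314626317488
prongnear tip [515.9  86.1 208. ] -15.65233595304972 26.63981147934387
knobtopleft [599.5  60.2 245. ] 70.9423482721415 14.256815387746467
bar top end [473.1 109.7 246. ] -61.6293678110824 43.25946771889511
bar low end [459.   18.6 246. ] -61.2643397133862 -48.94735220498776
rprong [557.5  23.6 206. ] 35.24394886945247 -28.50965761813248
rprong [587.8  18.9 206. ] 65.88510962192612 -28.406165845403486
hole0 [636.9 110.2 205. ] 100.05576137341129 69.51209303565969
333.8961216986921
```

To row units: 20 mm is 0.32, 12 mm is 0.192, 0.004 rad / 1.5708 = 0.0025.

inch_along --plan "0.032,0.192,0.032,0,0,0.0025 | 0,0.32,0,0,0,0 | 0,0.32,0,0,0,0 | 0,0.192,0,0,0,0 | 0,0,0,0,0,0"

```text
time: 6.25
ee_pos: [530.8, 60.1, 230.2]
ee_rot: [[0.158, 0.987, -0.0], [0.987, -0.158, 0.0], [0.0, -0.0, -1.0]]
wrist_force: [-0.0, 0.9, -5.2]
gripper_width: 0.139
grip_force: 35.0
```

inch_along --plan "0,0,0,0,0,0 | 0,0,0,0,0,0"

```text
time: 6.5
ee_pos: [529.9, 60.3, 230.8]
ee_rot: [[0.158, 0.987, 0.0], [0.987, -0.158, 0.0], [0.0, 0.0, -1.0]]
wrist_force: [0.2, -0.4, -4.7]
gripper_width: 0.14
grip_force: 35.0
```

```bash
python3 plan.py 530.2 59 192 -0.158 1
```

```text
[-1.2    0.494 38.78 ] [ 0.    -0.    -0.001]
dist 38.802430014286536 pos [529.9  60.3 230.8] F [ 0.2 -0.4 -4.7] t 6.5
```

To row units: 15 mm is 0.24, 4 mm is 0.064.

inch_along --plan "0,0,0.24,0,0,0 | 0,0,0.24,0,0,0 | 0,0,0.064,0,0,0 | 0,0,0,0,0,0 | 0,0,0,0,0,0"

```text
time: 7.12
ee_pos: [530.6, 60.1, 196.9]
ee_rot: [[0.158, 0.987, 0.001], [0.987, -0.158, 0.0], [0.0, 0.001, -1.0]]
wrist_force: [-0.4, -0.0, -4.5]
gripper_width: 0.142
grip_force: 35.0
```

inch_along --plan "0,0,0.032,0,0,0 | 0,0,0,0,0,0"

```text
time: 7.38
ee_pos: [530.3, 60.1, 194.7]
ee_rot: [[0.158, 0.987, 0.0], [0.987, -0.158, 0.0], [0.0, 0.0, -1.0]]
wrist_force: [-0.4, -0.6, -4.6]
gripper_width: 0.139
grip_force: 35.0
```

inch_along --plan "0,0,0.032,0,0,0 | 0,0,0,0,0,0"

```text
time: 7.62
ee_pos: [530.3, 60.1, 192.5]
ee_rot: [[0.158, 0.987, -0.0], [0.987, -0.158, 0.0], [0.0, -0.0, -1.0]]
wrist_force: [-0.6, -0.2, -5.0]
gripper_width: 0.134
grip_force: 35.0
```

inch_along --plan "0,0,0.024,0,0,0 | 0,0,0,0,0,0"

```text
time: 7.88
ee_pos: [530.5, 60.1, 191.8]
ee_rot: [[0.158, 0.987, 0.001], [0.987, -0.158, 0.0], [0.0, 0.001, -1.0]]
wrist_force: [-2.2, 0.8, 4.2]
gripper_width: 0.138
grip_force: 35.0
```

Contact came at the expected height, so the bar is on the prongs. Releasing it with a half opening.

inch_along --plan "0,0,0,0,0,0 | 0,0,0,0,0,0 | 0,0,0,0,0,0 | 0,0,0,0,0,0 | 0,0,0,0,0,0" --aperture 0.5

```text
time: 8.5
ee_pos: [530.3, 60.1, 191.1]
ee_rot: [[0.158, 0.987, -0.0], [0.987, -0.158, 0.0], [0.0, -0.0, -1.0]]
wrist_force: [-0.1, 0.5, 0.6]
gripper_width: 0.492
grip_force: 0.0
```

inch_along --plan "0,0,0,0,0,0 | 0,0,0,0,0,0 | 0,0,-0.32,0,0,0 | 0,0,-0.56,0,0,0 | 0,0,-0.64,0,0,0"

```text
time: 9.12
ee_pos: [530.1, 60.1, 286.9]
ee_rot: [[0.158, 0.987, -0.001], [0.987, -0.158, 0.0], [-0.0, -0.001, -1.0]]
wrist_force: [1.1, 0.1, -0.2]
gripper_width: 0.503
grip_force: 0.0
```

inch_along --plan "0,0,-0.08,0,0,0 | 0,0,0,0,0,0"

```text
time: 9.38
ee_pos: [530.1, 60.1, 290.8]
ee_rot: [[0.158, 0.987, -0.0], [0.987, -0.158, 0.0], [0.0, -0.0, -1.0]]
wrist_force: [-0.8, 0.3, -1.0]
gripper_width: 0.501
grip_force: 0.0
```

```bash
python3 plan.py 625.5 42.2 290 -0.158 2
python3 - <<'E'
from workcell import env, job, get_image
import cv2,numpy as np
from h import *
s=get_image("scene");a=cv2.resize(s["img"][115:275,285:415],None,fx=3,fy=3,interpolation=2)
o=env.get_obs();d=get_image("wrist");Tw=np.eye(4);Tw[:3,:3]=o["ee_rot"];Tw[:3,3]=o["ee_pos"];M=Tw@np.array(d["hand_eye"])
d["xyz"]=M[:3,3];d["rotation"]=M[:3,:3];pickle.dump(d,open("w3.pkl","wb"))
t=np.zeros((480,790,3),np.uint8);t[:,:390]=a;t[:400,390:]=d["img"][:,240:];cv2.imwrite("pics/h3.png",t[:,:,::-1])
E
```

```text
[-1.297 48.507  0.419] [-0.    -0.    -0.001]
[-1.321 48.506  0.42 ] [-0.    -0.    -0.001]
dist 97.04167116060229 pos [530.1  60.1 290.8] F [-0.8  0.3 -1. ] t 9.375
```

View pics/h3.png

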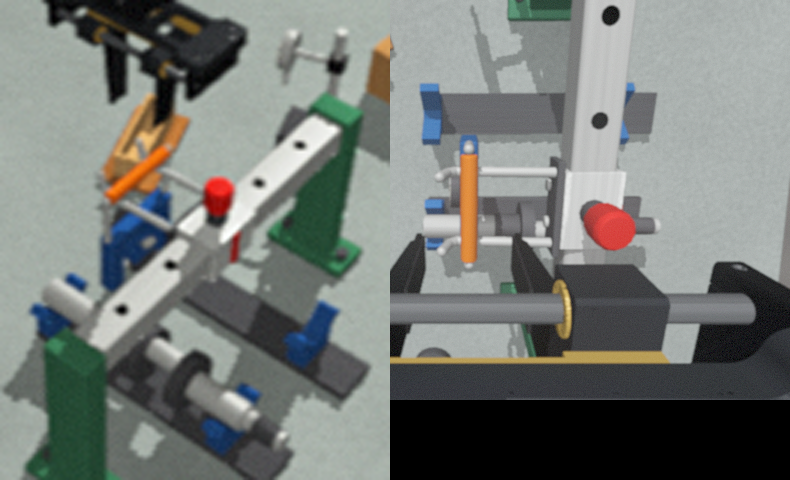

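The gauge hangs on both prongs. In the right panel the knob top is at panel (613,228), which is wrist (463,228). The shaft's web starts at panel column 490. Checking the web's clearance to the gauge and the knob position.

```bash
python3 - <<'E'
from h import *
d=pickle.load(open("w3.pkl","rb"));np.set_printoptions(precision=1,suppress=True)
x=np.array([np.cos(.158),-np.sin(.158)]);y=np.array([np.sin(.158),np.cos(.158)]);c=np.array([625.5,42.0])
def rf(n,u,v,z):
    p=onz(d,u-150,v,z);print(n,p,(p[:2]-c)@x,(p[:2]-c)@y)
rf("knob",613,228,255);rf("web a",490,225,68);rf("web b top",515,210,85);rf("web b",536,210,85);rf("bar",469,207,206);rf("bar end",469,153,206);rf("bar end",469,262,206);rf("hole1",600,120,205);rf("shaft end",424,223,53)
E
python3 plan.py 625.5 42.2 290 -0.158 2
```

```text
knob [624.1  44.3 255. ] -1.753376861223587 1.9998261038385294
web a [546.2 -11.4  68. ] -69.93193853805231 -65.17864195378442
web b top [577.9   9.   85. ] -41.84557531934468 -40.03649837578067
web b [602.4   5.1  85. ] -17.005987597278473 -40.07771398564967
bar [530.4  58.6 206. ] -96.51012373171302 1.4046473826934438
bar end [537.3 101.2 206. ] -96.467914733623 44.612322958043066
bar end [522.7  10.7 206. ] -96.55744992713994 -47.04129994479416
hole1 [637.6 109.8 205. ] 1.3223513474289916 68.91644518161202
shaft end [462.1  -0.7  53. ] -154.6535109203384 -67.84306104844757
[-1.282 48.606 -0.087] [-0.001  0.    -0.001]
[-1.305 48.605 -0.044] [-0.001  0.    -0.001]
dist 97.25373110878189 pos [529.9  60.1 290. ] F [0.  0.3 0. ] t 9.475
```

Web to gauge clearance is about 17 mm. The feet at 76 clear the journal top at 68. Going to the knob.

To row units: 40 mm is 0.64, 35 mm is 0.56.

inch_along --plan "-0.0128,0.56,0,0,0,0 | -0.0128,0.64,0,0,0,0 | -0.008,0.352,0,0,0,0 | 0,0,0,0,0,0 | 0,0,0,0,0,0" --aperture 0.65

```text
time: 10.1
ee_pos: [624.9, 42.8, 290.3]
ee_rot: [[0.158, 0.987, -0.002], [0.987, -0.158, 0.0], [-0.0, -0.002, -1.0]]
wrist_force: [0.2, 0.0, 0.7]
gripper_width: 0.647
grip_force: 0.0
```

inch_along --plan "0,0,0.32,0,0,0 | 0,0,0.4,0,0,0 | 0,0,0.24,0,0,0 | 0,0,0,0,0,0 | 0,0,0,0,0,0"

```text
time: 10.72
ee_pos: [626.0, 42.7, 232.1]
ee_rot: [[0.158, 0.987, 0.001], [0.987, -0.158, 0.0], [0.0, 0.001, -1.0]]
wrist_force: [1.0, -0.4, 0.1]
gripper_width: 0.651
grip_force: 0.0
```

To row units: 5 mm is 0.08.

inch_along --plan "0,0,0.08,0,0,0 | 0,0,0,0,0,0 | 0,0,0,0,0,0" --aperture 0 --grip_force 50

```text
time: 11.1
ee_pos: [625.8, 42.7, 226.3]
ee_rot: [[0.158, 0.987, 0.0], [0.987, -0.158, 0.0], [0.0, 0.0, -1.0]]
wrist_force: [-0.3, 0.0, 0.2]
gripper_width: 0.392
grip_force: 0.0
```

inch_along --plan "0,0,0,0,0,0 | 0,0,0,0,0,0 | 0,0,0,0,0,0 | 0,0,0,0,0,0 | 0,0,0,0,0,0"

```text
time: 11.72
ee_pos: [626.0, 42.7, 226.3]
ee_rot: [[0.158, 0.987, 0.001], [0.987, -0.158, 0.0], [0.0, 0.001, -1.0]]
wrist_force: [4.0, -0.2, 0.7]
gripper_width: 0.292
grip_force: 50.0
```

Gripped the knob at the expected width. Pulling it up.

To row units: -4 mm is -0.064.

inch_along --plan "0,0,-0.064,0,0,0 | 0,0,-0.064,0,0,0 | 0,0,-0.064,0,0,0 | 0,0,0,0,0,0 | 0,0,0,0,0,0"

```text
time: 12.35
ee_pos: [625.9, 42.7, 236.7]
ee_rot: [[0.158, 0.987, -0.001], [0.987, -0.158, 0.0], [-0.0, -0.001, -1.0]]
wrist_force: [7.5, -0.9, -11.7]
gripper_width: 0.295
grip_force: 50.0
```

inch_along --plan "0,0,-0.0112,0,0,0 | 0,0,0,0,0,0"

```text
time: 12.6
ee_pos: [625.9, 42.6, 237.3]
ee_rot: [[0.158, 0.987, -0.001], [0.987, -0.158, 0.0], [-0.0, -0.001, -1.0]]
wrist_force: [7.3, -0.1, -12.7]
gripper_width: 0.288
grip_force: 50.0
```

To row units: -1.2 mm is -0.0192, 0.6 mm is 0.0096.

inch_along --plan "0,0.0096,-0.0192,0,0,0 | 0,0,0,0,0,0"

```text
time: 12.85
ee_pos: [626.0, 42.6, 238.5]
ee_rot: [[0.158, 0.987, -0.002], [0.987, -0.158, 0.0], [-0.0, -0.002, -1.0]]
wrist_force: [4.6, -0.6, -12.0]
gripper_width: 0.295
grip_force: 50.0
```

inch_along --plan "-0.048,0,0,0,0,0 | -0.096,0,0,0,0,0 | -0.112,0,0,0,0,0 | -0.112,0,0,0,0,0 | -0.112,0,0,0,0,0"

```text
time: 13.48
ee_pos: [621.3, 13.1, 239.1]
ee_rot: [[0.158, 0.987, -0.001], [0.987, -0.158, 0.001], [0.0, -0.001, -1.0]]
wrist_force: [6.0, 1.3, -13.3]
gripper_width: 0.292
grip_force: 50.0
```

To row units: -9 mm is -0.144, -8 mm is -0.128.

inch_along --plan "-0.144,0,0,0,0,0 | -0.144,0,0,0,0,0 | -0.144,0,0,0,0,0 | -0.128,0,0,0,0,0 | -0.08,0,0,0,0,0"

```text
time: 14.1
ee_pos: [615.1, -26.5, 239.1]
ee_rot: [[0.158, 0.987, -0.001], [0.987, -0.158, 0.001], [0.001, -0.001, -1.0]]
wrist_force: [6.7, 2.3, -13.3]
gripper_width: 0.291
grip_force: 50.0
```

inch_along --plan "0,0,0,0,0,0 | 0,0,0,0,0,0 | 0,0,0,0,0,0"

```text
time: 14.48
ee_pos: [615.1, -26.9, 239.1]
ee_rot: [[0.158, 0.987, -0.001], [0.987, -0.158, -0.0], [-0.0, -0.001, -1.0]]
wrist_force: [5.1, -2.2, -13.4]
gripper_width: 0.296
grip_force: 50.0
```

```bash
python3 plan.py 615 -26.5 239 -0.158 1
```

```text
[ 0.356 -0.118  0.09 ] [-0.001  0.    -0.001]
dist 0.38553750342559234 pos [615.1 -26.9 239.1] F [  5.1  -2.2 -13.4] t 14.475
```

Now lowering gently, in steps.

To row units: 2 mm is 0.032, 1.5 mm is 0.024.

inch_along --plan "0.0048,0,0.024,0,0,0 | 0,0,0.032,0,0,0 | 0,0,0,0,0,0"

```text
time: 14.85
ee_pos: [615.1, -26.5, 235.7]
ee_rot: [[0.158, 0.987, -0.001], [0.987, -0.158, -0.0], [-0.0, -0.001, -1.0]]
wrist_force: [4.3, -3.8, -11.8]
gripper_width: 0.291
grip_force: 50.0
```

inch_along --plan "0,0,0.032,0,0,0 | 0,0,0.024,0,0,0 | 0,0,0,0,0,0 | 0,0,0,0,0,0"

```text
time: 15.35
ee_pos: [615.1, -26.5, 232.5]
ee_rot: [[0.158, 0.987, -0.001], [0.987, -0.158, -0.0], [-0.0, -0.001, -1.0]]
wrist_force: [4.1, -2.6, -11.8]
gripper_width: 0.292
grip_force: 50.0
```

inch_along --plan "0,0,0.032,0,0,0 | 0,0,0.032,0,0,0 | 0,0,0.024,0,0,0 | 0,0,0,0,0,0 | 0,0,0,0,0,0"

```text
time: 15.98
ee_pos: [615.2, -26.2, 227.6]
ee_rot: [[0.158, 0.987, -0.0], [0.987, -0.158, 0.0], [0.0, -0.0, -1.0]]
wrist_force: [2.7, -2.5, -9.2]
gripper_width: 0.294
grip_force: 50.0
```

inch_along --plan "0,0,0.016,0,0,0 | 0,0,0,0,0,0"

```text
time: 16.23
ee_pos: [615.3, -26.2, 226.5]
ee_rot: [[0.158, 0.987, -0.0], [0.987, -0.158, 0.0], [0.0, -0.0, -1.0]]
wrist_force: [2.0, -1.7, -9.2]
gripper_width: 0.292
grip_force: 50.0
```

inch_along --plan "0,0,0.016,0,0,0 | 0,0,0,0,0,0 | 0,0,0,0,0,0"

```text
time: 16.6
ee_pos: [615.3, -26.2, 226.2]
ee_rot: [[0.158, 0.987, 0.001], [0.987, -0.158, -0.0], [0.0, 0.001, -1.0]]
wrist_force: [-2.2, -1.5, 4.5]
gripper_width: 0.292
grip_force: 50.0
```

Bottomed out at the same TCP height as at grip (226.2). A slight extra push, then a look.

To row units: 0.5 mm is 0.008.

inch_along --plan "0,0,0.008,0,0,0 | 0,0,0,0,0,0 | 0,0,0,0,0,0 | 0,0,0,0,0,0"

```text
time: 17.1
ee_pos: [615.4, -26.2, 226.2]
ee_rot: [[0.158, 0.987, 0.001], [0.987, -0.158, -0.0], [0.0, 0.001, -1.0]]
wrist_force: [-3.2, -0.8, 8.3]
gripper_width: 0.292
grip_force: 50.0
```

```bash
python3 - <<'E'
from workcell import env, job, get_image
import cv2,numpy as np
s=get_image("scene")["img"];t=get_image("top")["img"]
a=cv2.resize(s[115:295,285:415],None,fx=3,fy=3,interpolation=2);b=cv2.resize(t[130:290,170:380],None,fx=1.9,fy=1.9,interpolation=2)
m=np.zeros((540,790,3),np.uint8);m[:,:390]=a;m[:b.shape[0],390:390+b.shape[1]]=b[:,:400];cv2.imwrite("pics/f.png",m[:,:,::-1])
E
```

```text
(no output)
```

View pics/f.png

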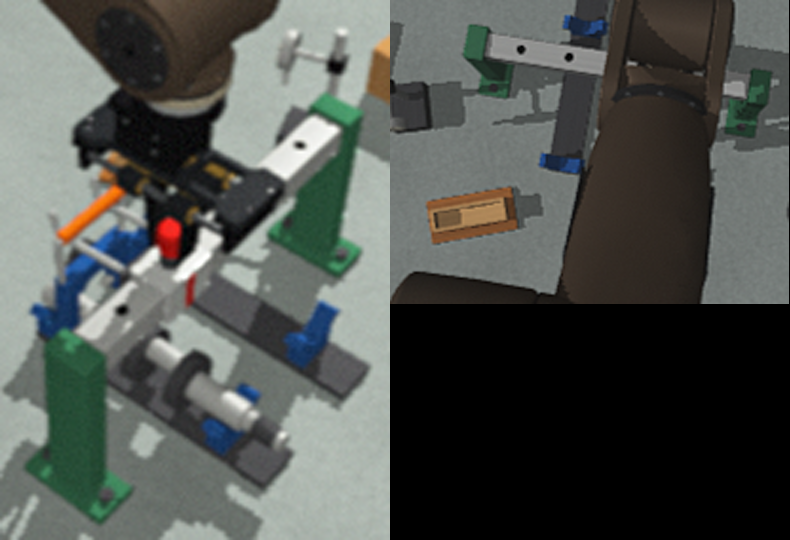

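The final view shows the carriage at the -70 hole with the knob down at (170,240). The gauge hangs on the prongs over the shaft, and the rest is empty. Handing in.

```bash
python3 -c "
from workcell import env, job, get_image
print(job.close_job())"
```

```text
the job is handed in; nothing more can be done
None
```

I hung the gauge on the twin hook, moved the carriage to the hole over the crankshaft (-70 mm), and handed the job in with the pin held home and the knob still gripped, after about 17 s of the 58 s allowed.

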